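# Hang the biscuit template on the cutting bed's twin headed pins

## Task

Lift the aluminium biscuit template off the wooden board by its black grip and lower it level onto the cutting bed so that the wide ends of its two keyholes drop over the two headed pins together and it sits down on the sprung carrier; then slide it towards the bed's clamp-knob side until it stops, fully home under both pin heads, and let go. The carrier is clamped at no exact place along the bed, so feel for the pins and work gently: do not press or push the template against the bed with more than about 25 N. Leave the jar and the cutter ring standing where they are.

Things in the scene. Friction and masses are not known exactly. Their poses are not given: they have to be found in the camera images.
- plate_grip (a point): Centre of the template's black grip. Template: flat aluminium plate 120 (x) by 230 (y) by 8 mm, 0.3 to 0.6 kg, lying on the board. The grip is an upright bar 60 mm long (x), 14 mm thick (y), rising 42 mm above the plate's upper face; this point is 30 mm above the plate's underside, over its middle; the grip's top is 20 mm higher. Axes: x along the grip, y along the plate, z up.
- keyhole_a (a point): Middle of the wide end of one of the two keyholes that go right through the plate, on the underside, at x = -11, y = +82 mm from the template's middle; template axes. The wide end is 23 (x) by 20 mm (y). From it a slot 12 mm wide (y) runs towards +x to a blunt end 28.5 mm from this point.
- keyhole_b (a point): The same point of the other keyhole, at x = -11, y = -82 mm. The two bigger windows between the keyholes (70 by 22 mm, at y = +34 and -34 mm) are just the biscuit shapes.
- bed: Cutting bed: fixed grey block 170 (x) by 320 (y) mm, top 50 mm above the table; origin at the centre of its underside, x across, y along it, z up. A small black clamp knob marks its -x long side. On it stands a sprung aluminium carrier with two pins. Wide ends are over the pins when plate_grip is at bed x = +11 mm, both x axes in line; the slots end on the pin necks at bed x = -13 mm.
- bed_seat (a point): Point of the bed on its centre line, level with the carrier's flat top, 62 mm above the table; bed axes. The carrier is a bar 90 (x) by 210 mm (y), clamped off this point along the bed's y by -13 to +13 mm (not measured; this point does not show it; it does not shift when pushed). Sitting on it, the template's plate_grip is 30 mm above this point; lying only on the pin heads, 46.5 mm.
- bed_front (a point): Middle of the bed's -x long side at the clamp knob, 34 mm above the table. About the pins: two, 164 mm apart along bed y, both at bed x = 0, evenly either side of the carrier's middle. Neck 9 mm in diameter and 10.5 mm high (2.5 mm more than the plate is thick), then a round head 17 mm in diameter, 6 mm thick. Carrier and pins sink from about 5 N, 10 mm at 13 N, then solid.
- board: Fixed wooden dough board 270 (x) by 320 (y) by 18 mm on which the template lies at first; origin at the centre of its underside.
- cutter_mid (a point): Centre of a loose steel cutter ring 52 mm across and 35 mm high standing on the board beside the template; leave it.
- jar_mid (a point): Centre of a loose lidded jar 68 mm across and 90 mm high standing on the table beyond the bed's +x side; leave it.

How it is judged (in metres and radians):
On the way, in this order (a step that is already met when the one before it is completed fails the run):
1. the template sits down on the carrier with the wide ends of both keyholes over the pins (z of plate_grip in the frame of bed between 0.089 and 0.095 m and y of plate_grip in the frame of bed between -0.0175 and 0.0175 m and angle between plate_grip's own z axis and vertical below 0.03 rad and angle between the x axis of plate_grip and the x axis of bed, either way round below 0.05 rad and x of plate_grip in the frame of bed between 0.004 and 0.018 m), for 0.1 s.
2. the template is slid home under both pin heads (z of plate_grip in the frame of bed between 0.089 and 0.095 m and y of plate_grip in the frame of bed between -0.0175 and 0.0175 m and angle between plate_grip's own z axis and vertical below 0.03 rad and angle between the x axis of plate_grip and the x axis of bed, either way round below 0.05 rad and x of plate_grip in the frame of bed between -0.017 and -0.009 m), for 0.2 s.
At the end, for the whole second after the job is handed in: The template lies level (within 0.03 rad) and at rest on the carrier, plate_grip 89 to 95 mm above the bed's origin, its x axis along the bed's x within 0.05 rad, slid home: plate_grip at bed x between -17 and -9 mm and at bed y within 17.5 mm of 0 (all of step 2 and linear speed of plate below 0.01 m/s and angular speed of plate below 0.05 rad/s); the robot touches nothing.
It fails at once if the template pressed or pushed against the bed, its carrier or pins with more than 35 N (contact force between plate and bed above 35 N).
It fails at once if the jar or the cutter ring moved by more than 25 mm (distance of any of jar_mid, cutter_mid from where it was at the start of the episode above 0.025 m).
It also fails if it takes over 59 s, if anything falls off the work surface, if the arm or the gripper's body presses on something with over 40 N, if the wrist force passes 120 N, or if a joint passes its speed limit or range.

## Robot

A 6-joint arm with a two-finger parallel gripper is mounted at the origin on the work surface. World frame = base frame: x ahead of the robot, y to its left, z up, the work surface at z = 0. Lengths are in m, angles in degrees, forces in N, time in s.
With the tool pointing down it reaches from about 0.4 to 0.825 m from the base axis. Payload 7 kg.
Tool frame: the origin (TCP) lies between the finger pads; the fingertips stand 19 mm ahead of it and the grasp point (between the pads) is the TCP (r.finger_overhang is the distance from the TCP to the fingertips, in m); z points along the fingers, y is the direction in which the jaws open and shut (so a half turn about z gives the same grasp; the last joint's range is limited). The gripper opens to 88 mm and grips with 3 to 60 N. Pads are 19 mm wide; open, the fingers measure 130 mm over their backs; the gripper's body (78 mm by 193 mm) begins 47 mm behind the grasp point.
Start: joints at [-46.576, 20.546, 0.682, 0, -70.136, -16.507], TCP at [0.306, -0.602, 0.246] pointing down, gripper open.
Joint ranges: [-176.03, 176.03], [-82.01, 121.73], [-58.28, 71.71], [-173.87, 95.51], [-174.79, -0.11], [-173.66, 173.66]. Speed limits (degrees/s): [136.94, 136.94, 172.46, 180, 180, 180].

## Interface

Orientations are given as [roll, pitch, yaw] about the fixed x, y, z axes, in that order (R = Rz(yaw) Ry(pitch) Rx(roll)).
In Python, from plant import r, optics gives the robot as it stands. The module is installed in compiled form; this text tells all that it offers.
- The arm moves only by the tool step_arm, never from a script. Its argument "increments" is a list of rows, each an object of numbers: "tx", "ty", "tz": the shift along the world's x, y, z in mm; "ax", "ay", "az": the turn, a rotation vector about the world's x, y, z in degrees; "claw": the gripper command: -1 is shut, 1 is fully open, values between are in proportion. In form: [{"tx": .., "ty": .., "tz": .., "ax": .., "ay": .., "az": .., "claw": ..}, ...]. A call has 1 to 12 rows; each row shifts and turns the commanded pose from where the row before left it; what a row does not reach is not made up. A row lasts 1/10 s, in which the tool goes at most 50 mm and 8.59 degrees, less where a joint would pass 70% of its speed; a pose out of reach is approached as far as the arm can. A call with a gripper value outside its range is refused whole. The fingers move at their own pace and stop on an object; "newtons" is the grip in N (left out, the last holds). Time passes only in rows, so rows that do not move let the fingers close. It gives the time, the measured TCP pose, the force and the opening at its end, in the units of the state.
- r.get_state(): the state, without advancing time (a new reading comes with each control period).
- optics.capture(name): name is "scene" or "side" or "wrist"; returns a dict with "image" (400x640x3 uint8, blue, green, red), "depth" (400x640 float32, m along the optical axis (not along the pixel's ray), 0 where there is no reading), "fx", "fy", "cx", "cy" (pixels), "R" (3x3) and "t" (3): a world point X has camera coordinates R X + t. Camera axes: x right, y down, z forward; pixel columns grow to the right and rows downward; lengths in m; the calibration is good to about 2 mm. A picture is of the moment at which its call begins.
- r.close_job(): hands the job in, once; it reports no verdict.
The state is a dict: "time_s": time; "joints": joint angles; "qd": joint speeds; "joint_torque": joint torques, N m; "tcp_pos": TCP position; "eef_rot": TCP orientation; "contact_force": force on the tool from outside, world axes, zero at the start; "moment": the same for the moment, N m; "gripper_width": finger opening in m.
Only numpy, scipy, OpenCV 4.12 (cv2) and the standard library are available. Lean on these libraries where they do the work, as an engineer would, in place of code of your own. Each camera call takes 0.05 s, during which the arm holds its last target. There are 200 camera calls.

## Working session

There is one attempt and no reset: what is moved stays moved. The work goes in short steps, Python scripts to look and compute and a tool call to move; the robot and the scene stay as the last step left them, time stands still between calls to the robot, and variables do not carry over. Pictures are saved under pics/ and viewed, about 8 in all and at most 12, crops included, and the job is handed in when it is done.

Besides the shell and the picture viewer there is one more tool, called after "Emit:" as name(argument=value, ...), one argument or row to a line, values as JSON. step_arm: Moves the arm, as the interface text tells. Its arguments: {"type":"object","properties":{"increments":{"type":"array","items":{"type":"object","properties":{"tx":{"type":"number"},"ty":{"type":"number"},"tz":{"type":"number"},"ax":{"type":"number"},"ay":{"type":"number"},"az":{"type":"number"},"claw":{"type":"number"}}}},"newtons":{"type":"number"}},"required":["increments"]}

```bash
mkdir -p pics; python3 - <<'E'
from plant import r, optics
import cv2, numpy as np, pickle
s=r.get_state(); print({k:np.round(v,3) for k,v in s.items()})
C={n:optics.capture(n) for n in("scene","side")}
pickle.dump(C,open("c0.pkl","wb"))
for n,c in C.items():
    cv2.imwrite(f"pics/{n}0.png",c["image"]); print(n,c["fx"],c["cx"],c["cy"],(-c["R"].T@c["t"]).round(3), c["R"].round(2).tolist())
E
```

```text
{'time_s': np.float64(0.0), 'joints': array([-4.6576e+01,  2.0591e+01,  6.3300e-01, -2.0000e-02, -7.0135e+01,
       -1.6508e+01]), 'qd': array([-0.044,  0.068,  0.013,  0.057,  0.054,  0.009]), 'joint_torque': array([ 1.0000e-03, -5.8272e+01,  2.9306e+01,  6.9970e+00,  7.0000e-03,
       -0.0000e+00]), 'tcp_pos': array([ 0.305, -0.601,  0.245]), 'eef_rot': array([ 1.79906e+02, -8.00000e-03, -1.53091e+02]), 'contact_force': array([-0.603, -0.078, -0.288]), 'moment': array([0.054, 0.014, 0.071]), 'gripper_width': np.float64(0.087)}
scene 492.0351154557469 322.09401278229217 202.3835091031708 [1.489 0.099 0.84 ] [[-0.09, 1.0, 0.01], [0.64, 0.07, -0.77], [-0.77, -0.06, -0.64]]
side 407.15017423729023 322.1463444239475 198.73302777247852 [ 0.174 -0.571  0.618] [[0.8, -0.59, -0.02], [-0.37, -0.47, -0.8], [0.46, 0.65, -0.6]]
```

View pics/scene0.png

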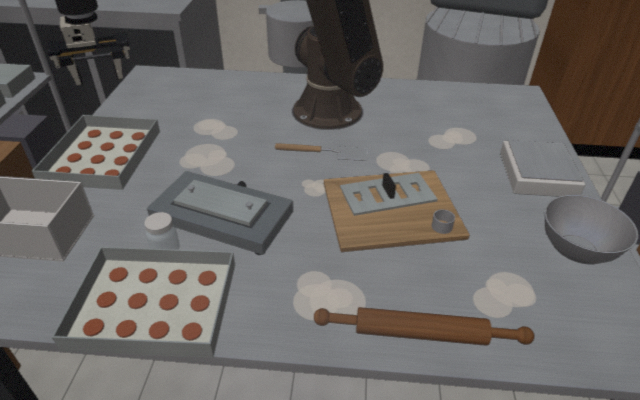

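View pics/side0.png

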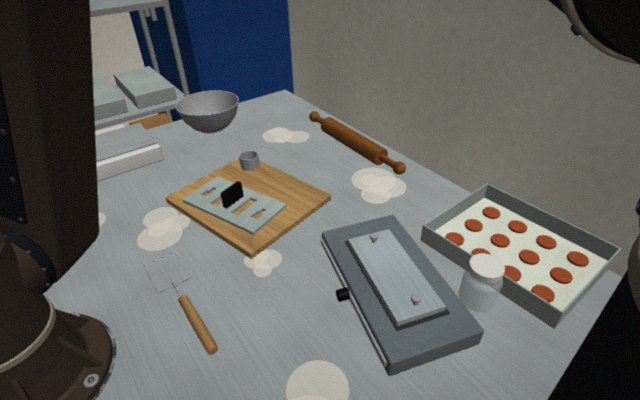

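The scene view shows the bed at about (220,208), with the knob at (242,184) and the jar at (160,230). The board is at (395,208), with the plate and its grip at (389,187) and the ring at (443,222). Next I measure from the depth images and make rectified crops.

```bash
cat > h.py <<'E'
import cv2, numpy as np
def pts(c):
    d=c["depth"]; v,u=np.indices(d.shape)
    P=np.stack([(u-c["cx"])/c["fx"]*d,(v-c["cy"])/c["fy"]*d,d],-1)
    return (P-c["t"])@c["R"]          # world xyz per pixel
def ray(c,u,v,z):
    o=-c["R"].T@c["t"]; g=c["R"].T@np.array([(u-c["cx"])/c["fx"],(v-c["cy"])/c["fy"],1.])
    return o+g*(z-o[2])/g[2]
def ortho(c,x0,y0,w,h,z,s):           # rows: x up, cols: y left ; s px per m
    K=np.array([[c["fx"],0,c["cx"]],[0,c["fy"],c["cy"]],[0,0,1]])
    M=np.array([[0,-1/s,x0],[-1/s,0,y0],[0,0,z],[0,0,1]])  # (col,row,1)->X ; M maps to xyz
    M=np.array([[0,-1/s,x0],[-1/s,0,y0],[0,0,z]])
    H=K@(c["R"]@M+np.outer(c["t"],[0,0,1]))
    return cv2.warpPerspective(c["image"],H,(w,h),flags=cv2.INTER_CUBIC|cv2.WARP_INVERSE_MAP)
E
python3 - <<'E'
import pickle
from h import *
C=pickle.load(open("c0.pkl","rb"))
for n,c in C.items():
    P=pts(c); ok=c["depth"]>0; x,y,z=P[...,0],P[...,1],P[...,2]
    print(n)
    for nm,(cu,cv_),zr in [("bed",((220,208) if n=="scene" else (400,290)),(.046,.054)),("carrier",((220,208) if n=="scene" else (400,290)),(.058,.066)),("board",((395,208) if n=="scene" else (240,210)),(.013,.0215)),("plate",((395,208) if n=="scene" else (240,210)),(.0225,.031)),("grip",((395,208) if n=="scene" else (240,210)),(.045,.075))]:
        q=P[cv_,cu]
        m=ok&(z>zr[0])&(z<zr[1])&(abs(x-q[0])<.23)&(abs(y-q[1])<.23)
        k,l,st,_=cv2.connectedComponentsWithStats(m.astype(np.uint8))
        for i in sorted(range(1,k),key=lambda i:-st[i,4])[:2]:
            if st[i,4]<30: continue
            mm=l==i; r=cv2.minAreaRect((np.c_[x[mm],y[mm]]*1000).astype(np.float32))
            print(nm,st[i,4],np.round(r[0],1),np.round(r[1],1),round(r[2],1),"z",round(np.median(z[mm])*1000,1), "centroid px",np.round(np.argwhere(mm).mean(0)[::-1]))
E
```

```text
scene
bed 3402 [ 570.2 -217.6] [322.2 192.1] 72.8 z 51.3 centroid px [224. 210.]
bed 66 [ 716.3 -320.9] [26.9 63.5] 26.5 z 50.0 centroid px [164. 241.]
carrier 1955 [ 578.  -220.1] [213.7  95.9] 72.8 z 63.3 centroid px [221. 201.]
carrier 121 [ 707.3 -324.8] [46.  66.1] 28.1 z 62.7 centroid px [162. 236.]
board 4881 [501.1 207.9] [276.1 320.3] 13.4 z 19.1 centroid px [390. 217.]
board 96 [462.3 166.7] [63.6 19.3] 20.4 z 19.4 centroid px [376. 195.]
plate 2079 [454. 198.] [135.9 236.9] 21.4 z 27.2 centroid px [388. 194.]
plate 53 [590.  325.2] [49.7 23.6] 80.1 z 27.7 centroid px [441. 229.]
grip 172 [456.5 196.2] [64.3 16.3] 19.2 z 65.1 centroid px [389. 183.]
grip 154 [572.5 327.9] [53.8 53.3] 25.8 z 50.6 centroid px [444. 218.]
side
bed 7903 [ 577.6 -222.7] [320.7 170.5] 72.8 z 51.7 centroid px [401. 296.]
bed 124 [ 678.  -339.7] [28.7 65.9] 23.4 z 50.1 centroid px [479. 291.]
carrier 4248 [ 578.5 -221.8] [212.6  91.8] 72.9 z 63.7 centroid px [396. 276.]
carrier 198 [ 683.6 -337.6] [39.  66.4] 24.2 z 62.3 centroid px [481. 285.]
board 5028 [500.5 206. ] [271.2 323.2] 13.5 z 19.5 centroid px [255. 203.]
board 287 [251.6 -16.1] [98.6 18.8] 88.7 z 18.6 centroid px [187. 306.]
plate 2404 [459.6 201.3] [129.3 242.8] 20.0 z 27.5 centroid px [236. 205.]
plate 49 [567.  311.9] [23.7 50.7] 70.0 z 26.5 centroid px [250. 167.]
grip 271 [457.4 195. ] [60.3 16.2] 18.2 z 62.7 centroid px [232. 191.]
grip 135 [572.7 327.1] [53.5 50.7] 32.7 z 51.2 centroid px [249. 156.]
```

```bash
python3 - <<'E'
import pickle
from h import *
C=pickle.load(open("c0.pkl","rb"))
s=1450
a=[ortho(C[n],.457+.137,.197+.137,400,400,.026,s) for n in("scene","side")]
cv2.imwrite("pics/plate.png",np.hstack(a))
E
```

```text
(no output)
```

View pics/plate.png

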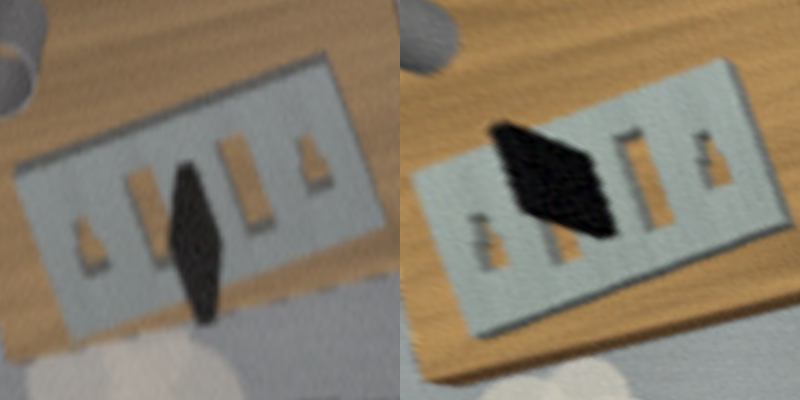

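The rectified crops show the keyholes' wide ends at the bottom and the slots running up, so the template's +x is at about +20° yaw. The plate centre is near (0.4575, 0.1955). I'll go over the bed for a wrist look on the way.

Emit:
step_arm(
  increments=[
    {"tx": 25, "ty": 37, "tz": 8},
    {"tx": 25, "ty": 37, "tz": 8},
    {"tx": 25, "ty": 37, "tz": 8},
    {"tx": 25, "ty": 37, "tz": 8},
    {"tx": 25, "ty": 37, "tz": 8},
    {"tx": 25, "ty": 37, "tz": 8},
    {"tx": 25, "ty": 37, "tz": 8},
    {"tx": 25, "ty": 37, "tz": 8},
    {"tx": 25, "ty": 37, "tz": 8},
    {"tx": 25, "ty": 37, "tz": 8},
    {"tx": 0},
    {"tx": 0},
  ],
)

```text
$.increments[0]: bad value
```

```bash
python3 - <<'E'
from plant import r, optics
from h import *
import pickle
s=r.get_state(); print(s["time_s"],s["tcp_pos"],s["eef_rot"],s["joints"].round(1) if hasattr(s["joints"],"round") else s["joints"])
c=optics.capture("wrist"); pickle.dump(c,open("w1.pkl","wb"))
print((-c["R"].T@c["t"]).round(3), c["R"].round(2).tolist(),c["fx"])
cv2.imwrite("pics/w1.png",c["image"])
E
```

```text
0.1 [ 0.30537909 -0.60150013  0.24473107] [ 1.79914554e+02 -7.41031601e-03 -1.53086240e+02] [-46.6  20.6   0.6  -0.  -70.1 -16.5]
[ 0.237 -0.636  0.384] [[-0.45, 0.89, 0.0], [0.86, 0.43, 0.28], [0.25, 0.13, -0.96]] 355.3735487164301
```

View pics/w1.png

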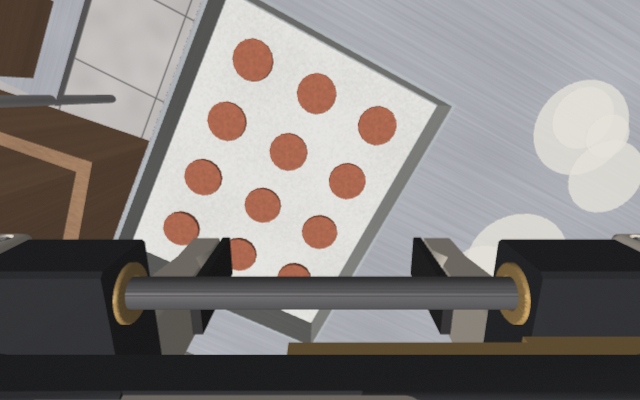

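Wrist view: the camera sits on the tool's +x side and sees the area beyond the fingers on that side. It shows only the tray, because the move was refused. I'll resend it with every field filled in.

Emit:
step_arm(
  increments=[
    {"tx": 33, "ty": 40, "tz": 7, "ax": 0, "ay": 0, "az": -1, "claw": 1},
    {"tx": 33, "ty": 40, "tz": 7, "ax": 0, "ay": 0, "az": -1, "claw": 1},
    {"tx": 33, "ty": 40, "tz": 7, "ax": 0, "ay": 0, "az": -1, "claw": 1},
    {"tx": 33, "ty": 40, "tz": 7, "ax": 0, "ay": 0, "az": -1, "claw": 1},
    {"tx": 33, "ty": 40, "tz": 7, "ax": 0, "ay": 0, "az": -1, "claw": 1},
    {"tx": 33, "ty": 40, "tz": 7, "ax": 0, "ay": 0, "az": -1, "claw": 1},
    {"tx": 33, "ty": 40, "tz": 7, "ax": 0, "ay": 0, "az": -1, "claw": 1},
    {"tx": 33, "ty": 40, "tz": 7, "ax": 0, "ay": 0, "az": 0, "claw": 1},
    {"tx": 33, "ty": 40, "tz": 7, "ax": 0, "ay": 0, "az": 0, "claw": 1},
    {"tx": 33, "ty": 40, "tz": 7, "ax": 0, "ay": 0, "az": 0, "claw": 1},
    {"tx": 0, "ty": 0, "tz": 0, "ax": 0, "ay": 0, "az": 0, "claw": 1},
    {"tx": 0, "ty": 0, "tz": 0, "ax": 0, "ay": 0, "az": 0, "claw": 1},
  ],
  newtons=40,
)

```text
time_s: 1.35
tcp_pos: [0.6215, -0.2183, 0.3117]
eef_rot: [180.0, -0.1, -159.9]
contact_force: [0.7, 0.2, -0.5]
gripper_width: 0.0876
```

```bash
python3 - <<'E'
from plant import r, optics
from h import *
import pickle
s=r.get_state(); print(s["time_s"],s["tcp_pos"],s["eef_rot"],s["joints"])
c=optics.capture("wrist"); pickle.dump(c,open("w1.pkl","wb"))
print((-c["R"].T@c["t"]).round(3))
cv2.imwrite("pics/w1b.png",c["image"])
E
```

```text
1.35 [ 0.62146453 -0.21826191  0.31174312] [ 1.79966968e+02 -5.56092481e-02 -1.59949060e+02] [-2.42766663e+00  1.72536794e+01  4.47854786e+00 -9.49380920e-03
 -7.72888823e+01 -6.75193152e+01]
[ 0.55  -0.244  0.451]
```

View pics/w1b.png

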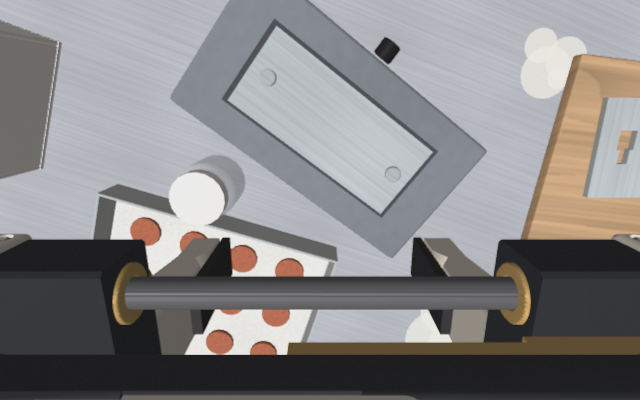

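The wrist view shows the pin heads at (268,77) and (392,174). The carrier corners are (277,22), (436,151), (381,215) and (224,99), and the bed corners are (171,98), (391,257) and (486,152).

```bash
python3 - <<'E'
from h import *
import pickle
c=pickle.load(open("w1.pkl","rb"))
g=cv2.cvtColor(c["image"],cv2.COLOR_BGR2GRAY)
pin=[]
for u,v in((268,77),(392,174)):
    q=cv2.resize(g[v-16:v+17,u-16:u+17],None,fx=6,fy=6,interpolation=cv2.INTER_CUBIC)
    h=cv2.HoughCircles(cv2.medianBlur(q,7),cv2.HOUGH_GRADIENT_ALT if 0 else cv2.HOUGH_GRADIENT,1,100,param1=80,param2=12,minRadius=36,maxRadius=66)
    h=h[0,0]; uu=(h[0]+.5)/6-.5+u-16; vv=(h[1]+.5)/6-.5+v-16
    p=ray(c,uu,vv,.0785); pin.append(p); print(uu,vv,h[2]/6,p.round(4))
d=pin[1]-pin[0]; print("pins mid",((pin[0]+pin[1])/2).round(4),"dist",np.linalg.norm(d),"yaw of bed x",np.degrees(np.arctan2(d[1],d[0]))-90)
def fit(z,cs,off):
    cs=np.array(cs,np.float32).reshape(-1,1,2)
    cs=cv2.cornerSubPix(g,cs,(5,5),(-1,-1),(3,50,.01))[:,0]
    P=np.array([ray(c,*p,z) for p in cs]); print(cs.round(1).tolist()); print(P.round(4).tolist()); return P
P=fit(.062,[(277,22),(436,151),(381,215),(224,99)],0); print("carrier",P.mean(0), [np.linalg.norm(P[i]-P[i-1]).round(4) for i in range(4)])
B=fit(.05,[(171,98),(391,257),(486,152)],0)
print("bed",(B[0]+B[2])/2,[np.linalg.norm(B[i]-B[i-1]).round(4) for i in range(3)], [np.degrees(np.arctan2(*(B[1]-B[0])[1::-1])), np.degrees(np.arctan2(*(B[2]-B[1])[1::-1]))])
E
```

```text
266.33334 77.666664 9.983334 [ 0.5541 -0.3005  0.0785]
392.16666 173.83333 6.566667 [ 0.6011 -0.1443  0.0785]
pins mid [ 0.5776 -0.2224  0.0785] dist 0.16309399541057193 yaw of bed x -16.78476645173582
[[276.3999938964844, 23.600000381469727], [434.1000061035156, 151.5], [380.20001220703125, 214.5], [225.6999969482422, 100.0999984741211]]
[[0.502, -0.309, 0.062], [0.5646, -0.1065, 0.062], [0.6524, -0.1339, 0.062], [0.5904, -0.3365, 0.062]]
carrier [ 0.57733097 -0.22149696  0.062     ] [np.float64(0.0926), np.float64(0.212), np.float64(0.092), np.float64(0.2118)]
[[169.5, 97.69999694824219], [391.6000061035156, 258.0], [486.79998779296875, 150.8000030517578]]
[[0.6101, -0.3974, 0.05], [0.7032, -0.0954, 0.05], [0.5438, -0.0466, 0.05]]
bed [ 0.57698746 -0.22199709  0.05      ] [np.float64(0.3571), np.float64(0.3161), np.float64(0.1667)] [np.float64(72.87259790714101), np.float64(162.97980481201418)]
```

Emit:
step_arm(
  increments=[
    {"tx": -10, "ty": 44, "tz": 0, "ax": 0, "ay": 0, "az": 0, "claw": 1},
    {"tx": -10, "ty": 44, "tz": 0, "ax": 0, "ay": 0, "az": 0, "claw": 1},
    {"tx": -10, "ty": 44, "tz": 0, "ax": 0, "ay": 0, "az": 0, "claw": 1},
    {"tx": -10, "ty": 44, "tz": 0, "ax": 0, "ay": 0, "az": 0, "claw": 1},
    {"tx": -10, "ty": 44, "tz": 0, "ax": 0, "ay": 0, "az": 0, "claw": 1},
    {"tx": -10, "ty": 44, "tz": 0, "ax": 0, "ay": 0, "az": 0, "claw": 1},
    {"tx": -10, "ty": 44, "tz": 0, "ax": 0, "ay": 0, "az": 0, "claw": 1},
    {"tx": -10, "ty": 44, "tz": 0, "ax": 0, "ay": 0, "az": 0, "claw": 1},
    {"tx": -10, "ty": 44, "tz": 0, "ax": 0, "ay": 0, "az": 0, "claw": 1},
    {"tx": -8, "ty": 44, "tz": 0, "ax": 0, "ay": 0, "az": 0, "claw": 1},
    {"tx": 0, "ty": 0, "tz": 0, "ax": 0, "ay": 0, "az": 0, "claw": 1},
    {"tx": 0, "ty": 0, "tz": 0, "ax": 0, "ay": 0, "az": 0, "claw": 1},
  ],
)

```text
time_s: 2.6
tcp_pos: [0.5226, 0.22, 0.3123]
eef_rot: [-180.0, -0.0, -160.1]
contact_force: [0.6, -0.4, 0.3]
gripper_width: 0.0873
```

```bash
python3 - <<'E'
from plant import r, optics
from h import *
import pickle
s=r.get_state(); print(s["time_s"],s["tcp_pos"],s["eef_rot"])
c=optics.capture("wrist"); pickle.dump(c,open("w2.pkl","wb"))
cv2.imwrite("pics/w2.png",c["image"])
E
```

```text
2.6 [0.52260627 0.22002749 0.31228183] [-1.79987889e+02 -2.35983155e-02 -1.60050423e+02]
```

View pics/w2.png

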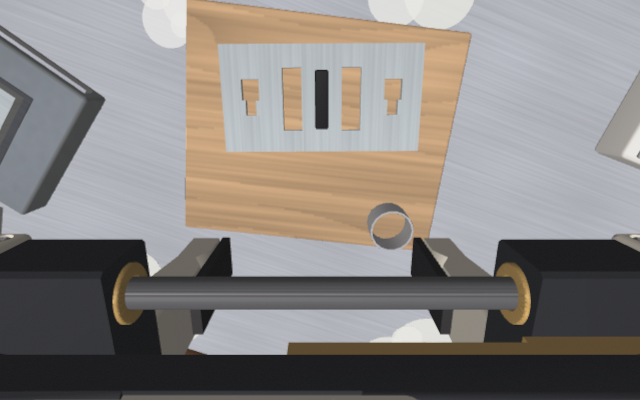

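The wrist view shows the plate corners at (219,43), (424,43), (419,151) and (226,151), the black grip at (321,99) and the ring at (390,226). The slots point down in the image, which is −tool x, so they run towards the plate's +x as expected.

```bash
python3 - <<'E'
from h import *
import pickle
c=pickle.load(open("w2.pkl","rb")); im=c["image"]
hsv=cv2.cvtColor(im,cv2.COLOR_BGR2HSV)
roi=np.zeros(im.shape[:2],np.uint8); roi[30:165,205:437]=1
m=((hsv[...,1]<60)|(hsv[...,2]<60)).astype(np.uint8)*roi
m=cv2.morphologyEx(m,cv2.MORPH_OPEN,np.ones((5,5)))
ct=max(cv2.findContours(m,cv2.RETR_EXTERNAL,cv2.CHAIN_APPROX_NONE)[0],key=cv2.contourArea)[:,0]
P=np.array([ray(c,*p,.026)[:2]*1000 for p in ct],np.float32); print("plate",cv2.minAreaRect(P))
k=((hsv[...,2]<60)*roi).astype(np.uint8)
ct=max(cv2.findContours(k,cv2.RETR_EXTERNAL,cv2.CHAIN_APPROX_NONE)[0],key=cv2.contourArea)[:,0]
P=np.array([ray(c,*p,.068)[:2]*1000 for p in ct],np.float32); print("grip",cv2.minAreaRect(P))
holes=cv2.findContours(((hsv[...,1]>80)*roi).astype(np.uint8)[48:146,232:412].copy(),cv2.RETR_EXTERNAL,cv2.CHAIN_APPROX_NONE)[0]
for h in holes:
    if cv2.contourArea(h)>40:
        P=np.array([ray(c,p[0]+232,p[1]+48,.026)[:2]*1000 for p in h[:,0]],np.float32); print("hole",cv2.minAreaRect(P))
# pins: bright/dark profile contours, upscaled view
c=pickle.load(open("w1.pkl","rb"))
a=np.hstack([cv2.resize(c["image"][v-16:v+17,u-16:u+17],(390,390),interpolation=cv2.INTER_NEAREST) for u,v in((268,77),(392,174))])
cv2.imwrite("pics/pins.png",cv2.convertScaleAbs(a,alpha=2.5,beta=-250))
E
```

```text
plate ((456.7214660644531, 196.39132690429688), (120.00660705566406, 231.16151428222656), 19.932334899902344)
grip ((456.10888671875, 196.0033416748047), (57.179481506347656, 12.313188552856445), 20.18897819519043)
hole ((482.5246887207031, 118.41275787353516), (38.24416732788086, 16.07967758178711), 17.031158447265625)
hole ((425.94366455078125, 271.5675048828125), (37.65560531616211, 17.08573341369629), 19.924524307250977)
hole ((444.66326904296875, 227.9317626953125), (66.96199798583984, 19.6441707611084), 20.865968704223633)
hole ((467.7821350097656, 164.2511749267578), (66.7275390625, 19.93036651611328), 20.178720474243164)
```

View pics/pins.png

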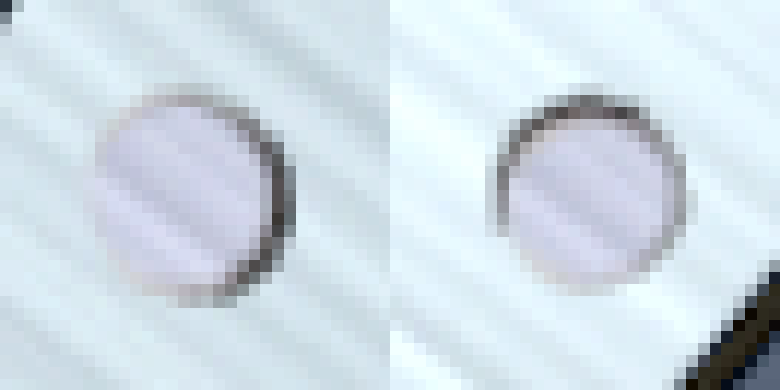

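The left pin's head top is centred at about (267.0,76.8) and the right one at (392.9,174.9). The plate centre is (456.5,196.2) mm at yaw 20.0, and the tool is already aligned with it.

Emit:
step_arm(
  increments=[
    {"tx": -11, "ty": -4, "tz": -30, "ax": 0, "ay": 0, "az": 0, "claw": 0.5},
    {"tx": -11, "ty": -4, "tz": -30, "ax": 0, "ay": 0, "az": 0, "claw": 0.5},
    {"tx": -11, "ty": -4, "tz": -30, "ax": 0, "ay": 0, "az": 0, "claw": 0.5},
    {"tx": -11, "ty": -4, "tz": -30, "ax": 0, "ay": 0, "az": 0, "claw": 0.5},
    {"tx": -11, "ty": -4, "tz": -30, "ax": 0, "ay": 0, "az": 0, "claw": 0.5},
    {"tx": -11, "ty": -4, "tz": -30, "ax": 0, "ay": 0, "az": 0, "claw": 0.5},
    {"tx": 0, "ty": 0, "tz": -20, "ax": 0, "ay": 0, "az": 0, "claw": 0.5},
    {"tx": 0, "ty": 0, "tz": -20, "ax": 0, "ay": 0, "az": 0, "claw": 0.5},
    {"tx": 0, "ty": 0, "tz": 0, "ax": 0, "ay": 0, "az": 0, "claw": 0.5},
    {"tx": 0, "ty": 0, "tz": 0, "ax": 0, "ay": 0, "az": 0, "claw": 0.5},
  ],
)

```text
time_s: 3.65
tcp_pos: [0.4574, 0.1952, 0.0928]
eef_rot: [-180.0, -0.0, -160.2]
contact_force: [0.1, -0.3, 0.5]
gripper_width: 0.066
```

```bash
python3 - <<'E'
from h import *
import pickle
c=pickle.load(open("w1.pkl","rb"))
p=[ray(c,267.,76.8,.0785),ray(c,392.85,174.85,.0785)]; d=p[1]-p[0]
print(p,(p[0]+p[1])/2,np.linalg.norm(d),np.degrees(np.arctan2(d[1],d[0]))-90)
E
```

```text
[array([ 0.55304474, -0.30010424,  0.0785    ]), array([ 0.60192342, -0.14320611,  0.0785    ])] [ 0.57748408 -0.22165518  0.0785    ] 0.16433548108430215 -17.30344920406081
```

Emit:
step_arm(
  increments=[
    {"tx": -1, "ty": 1, "tz": -20, "ax": 0, "ay": 0, "az": 0.2, "claw": 0.5},
    {"tx": 0, "ty": 0, "tz": -15, "ax": 0, "ay": 0, "az": 0, "claw": 0.5},
    {"tx": 0, "ty": 0, "tz": -7, "ax": 0, "ay": 0, "az": 0, "claw": 0.5},
    {"tx": 0, "ty": 0, "tz": 0, "ax": 0, "ay": 0, "az": 0, "claw": 0},
    {"tx": 0, "ty": 0, "tz": 0, "ax": 0, "ay": 0, "az": 0, "claw": -1},
    {"tx": 0, "ty": 0, "tz": 0, "ax": 0, "ay": 0, "az": 0, "claw": -1},
    {"tx": 0, "ty": 0, "tz": 0, "ax": 0, "ay": 0, "az": 0, "claw": -1},
    {"tx": 0, "ty": 0, "tz": 0, "ax": 0, "ay": 0, "az": 0, "claw": -1},
    {"tx": 0, "ty": 0, "tz": 0, "ax": 0, "ay": 0, "az": 0, "claw": -1},
    {"tx": 0, "ty": 0, "tz": 0, "ax": 0, "ay": 0, "az": 0, "claw": -1},
    {"tx": 0, "ty": 0, "tz": 0, "ax": 0, "ay": 0, "az": 0, "claw": -1},
  ],
  newtons=50,
)

```text
time_s: 4.75
tcp_pos: [0.4559, 0.1972, 0.0506]
eef_rot: [-180.0, -0.0, -159.9]
contact_force: [-0.1, -2.1, 1.8]
gripper_width: 0.0137
```

```bash
python3 - <<'E'
from plant import r
s=r.get_state(); print({k:s[k] for k in("tcp_pos","eef_rot","contact_force","moment","gripper_width")})
E
```

```text
{'tcp_pos': array([0.45587727, 0.19715466, 0.05055687]), 'eef_rot': array([-1.79980242e+02, -1.14918047e-02, -1.59870290e+02]), 'contact_force': array([-0.08086161, -2.08892255,  1.83834002]), 'moment': array([-0.73734379, -0.11475346,  0.05686975]), 'gripper_width': 0.013663145638706181}
```

Emit:
step_arm(
  increments=[
    {"tx": 0, "ty": 0, "tz": 8, "ax": 0, "ay": 0, "az": 0, "claw": -1},
    {"tx": 0, "ty": 0, "tz": 20, "ax": 0, "ay": 0, "az": 0, "claw": -1},
    {"tx": 0, "ty": 0, "tz": 30, "ax": 0, "ay": 0, "az": 0, "claw": -1},
    {"tx": 0, "ty": 0, "tz": 30, "ax": 0, "ay": 0, "az": 0, "claw": -1},
    {"tx": 0, "ty": 0, "tz": 30, "ax": 0, "ay": 0, "az": 0, "claw": -1},
    {"tx": 0, "ty": 0, "tz": 12, "ax": 0, "ay": 0, "az": 0, "claw": -1},
    {"tx": 10, "ty": -30, "tz": 0, "ax": 0, "ay": 0, "az": -2.7, "claw": -1},
    {"tx": 10, "ty": -32, "tz": 0, "ax": 0, "ay": 0, "az": -3, "claw": -1},
    {"tx": 10, "ty": -32, "tz": 0, "ax": 0, "ay": 0, "az": -3, "claw": -1},
    {"tx": 10, "ty": -32, "tz": 0, "ax": 0, "ay": 0, "az": -3, "claw": -1},
    {"tx": 10, "ty": -32, "tz": 0, "ax": 0, "ay": 0, "az": -3, "claw": -1},
    {"tx": 10, "ty": -32, "tz": 0, "ax": 0, "ay": 0, "az": -3, "claw": -1},
  ],
)

```text
time_s: 5.95
tcp_pos: [0.5152, 0.006, 0.1793]
eef_rot: [180.0, -0.1, -177.7]
contact_force: [0.2, 0.6, -4.6]
gripper_width: 0.0133
```

Emit:
step_arm(
  increments=[
    {"tx": 10, "ty": -32, "tz": 0, "ax": 0, "ay": 0, "az": -3, "claw": -1},
    {"tx": 10, "ty": -32, "tz": 0, "ax": 0, "ay": 0, "az": -3, "claw": -1},
    {"tx": 10, "ty": -32, "tz": 0, "ax": 0, "ay": 0, "az": -3, "claw": -1},
    {"tx": 10, "ty": -32, "tz": 0, "ax": 0, "ay": 0, "az": -3, "claw": -1},
    {"tx": 10, "ty": -32, "tz": 0, "ax": 0, "ay": 0, "az": -3, "claw": -1},
    {"tx": 10, "ty": -32, "tz": 0, "ax": 0, "ay": 0, "az": -3, "claw": -1},
    {"tx": 10, "ty": -30, "tz": 0, "ax": 0, "ay": 0, "az": -1.5, "claw": -1},
    {"tx": 2, "ty": -8, "tz": 0, "ax": 0, "ay": 0, "az": 0, "claw": -1},
    {"tx": 0, "ty": 0, "tz": 0, "ax": 0, "ay": 0, "az": 0, "claw": -1},
    {"tx": 0, "ty": 0, "tz": 0, "ax": 0, "ay": 0, "az": 0, "claw": -1},
    {"tx": 0, "ty": 0, "tz": 0, "ax": 0, "ay": 0, "az": 0, "claw": -1},
  ],
)

```text
time_s: 7.05
tcp_pos: [0.5874, -0.2217, 0.18]
eef_rot: [180.0, -0.1, 163.0]
contact_force: [0.6, 0.3, -5.0]
gripper_width: 0.0138
```

```bash
python3 - <<'E'
from plant import r,optics
from h import *
import pickle
s=r.get_state(); print({k:np.round(s[k],4) for k in("time_s","tcp_pos","eef_rot","contact_force","moment","gripper_width")})
C={n:optics.capture(n) for n in("wrist","side","scene")}; pickle.dump(C,open("c3.pkl","wb"))
im=np.hstack([C["wrist"]["image"][:,100:500],C["side"]["image"][:,240:640]])
cv2.imwrite("pics/hold.png",im)
E
```

```text
{'time_s': np.float64(7.05), 'tcp_pos': array([ 0.5874, -0.2217,  0.18  ]), 'eef_rot': array([ 1.799895e+02, -5.060000e-02,  1.629693e+02]), 'contact_force': array([ 0.6204,  0.2729, -4.9714]), 'moment': array([-0.0415, -0.0377,  0.0777]), 'gripper_width': np.float64(0.0138)}
```

View pics/hold.png

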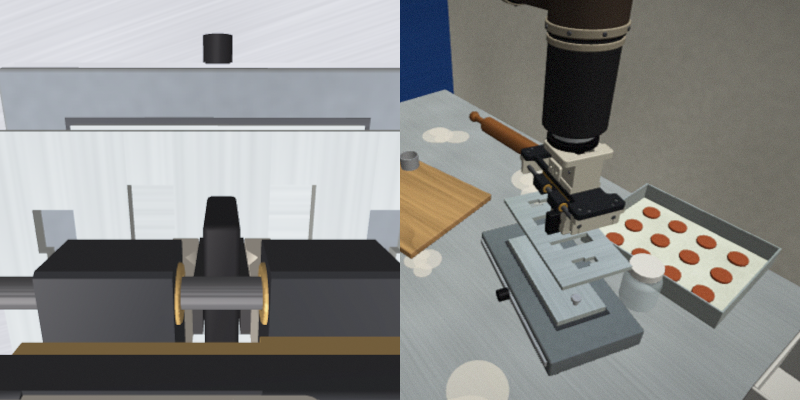

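The held plate hangs level. In the wrist crop (crop offset 100) the plate's midline is at u≈322, and the carrier's corners at 166 and 470 give a midline of u≈318. That is about 3 mm, which agrees with the TCP error. I'll measure it at subpixel level.

```bash
python3 - <<'E'
from h import *
import pickle
C=pickle.load(open("c3.pkl","rb")); c=C["wrist"]; im=c["image"]; g=cv2.GaussianBlur(cv2.cvtColor(im,cv2.COLOR_BGR2GRAY),(1,5),0).astype(float)
y=np.array([.292,.956])
T=np.array([.5874,-.2217]); print("cam",(-c["R"].T@c["t"]),c["cx"], "cam along bedy vs TCP",((-c["R"].T@c["t"])[:2]-T)@y)
def show(v,a,b):
    d=np.diff(g[v,a:b]); i=np.argsort(-abs(d))[:4]; print(v,[(int(a+k),round(d[k])) for k in sorted(i)])
for v,a,b in((126,150,182),(126,455,487),(205,215,245),(205,400,430),(220,125,160),(220,455,500)): show(v,a,b)
# pins with scene/side cameras from start images, carrier & bed not needed
for u,v,z,n in((166.,119.,.062,"carL"),(470.,119.,.062,"carR"),(228,205,.1555,"winL"),(416,205,.1555,"winR")):
    p=ray(c,u,v,z); print(n,p.round(4),((p[:2]-T)@y*1000).round(2))
print("pins mid rel TCP along y",((np.array([.5775,-.2217])-T)@y*1000))
E
```

```text
cam [ 0.51440312 -0.19935712  0.31926461] 321.1746808535594 cam along bedy vs TCP 4.470606578080988e-05
126 [(165, -47), (168, 20), (169, 52), (170, 31)]
126 [(463, -17), (464, -63), (468, 23), (469, 37)]
205 [(227, -33), (228, -75), (231, 42), (232, 62)]
205 [(409, -23), (410, -53), (413, 28), (414, 45)]
220 [(132, -24), (133, -82), (141, 25), (142, 25)]
220 [(466, -2), (467, -9), (468, -37), (469, -10)]
carL [ 0.4987 -0.3095  0.062 ] -109.86
carR [ 0.5619 -0.1036  0.062 ] 105.48
winL [ 0.5506 -0.2575  0.1555] -44.99
winR [ 0.5773 -0.1707  0.1555] 45.79
pins mid rel TCP along y -2.8908000000000054
```

Emit:
step_arm(
  increments=[
    {"tx": 0.5, "ty": -3.3, "tz": -15, "ax": 0, "ay": 0, "az": 0, "claw": -1},
    {"tx": 0, "ty": 0, "tz": -20, "ax": 0, "ay": 0, "az": 0, "claw": -1},
    {"tx": 0, "ty": 0, "tz": -20, "ax": 0, "ay": 0, "az": 0, "claw": -1},
    {"tx": 0, "ty": 0, "tz": -9, "ax": 0, "ay": 0, "az": 0, "claw": -1},
    {"tx": 0, "ty": 0, "tz": 0, "ax": 0, "ay": 0, "az": 0, "claw": -1},
    {"tx": 0, "ty": 0, "tz": 0, "ax": 0, "ay": 0, "az": 0, "claw": -1},
    {"tx": 0, "ty": 0, "tz": 0, "ax": 0, "ay": 0, "az": 0, "claw": -1},
  ],
)

```text
time_s: 7.9
tcp_pos: [0.5891, -0.2261, 0.1175]
eef_rot: [180.0, 0.1, 162.9]
contact_force: [0.9, 0.1, -4.8]
gripper_width: 0.0134
```

Emit:
step_arm(
  increments=[
    {"tx": 0, "ty": 0, "tz": 0, "ax": 0, "ay": 0, "az": 0, "claw": -1},
  ],
)

```text
time_s: 8.0
tcp_pos: [0.589, -0.226, 0.1175]
eef_rot: [180.0, 0.1, 162.9]
contact_force: [-0.4, -0.1, -5.2]
gripper_width: 0.0138
```

Emit:
step_arm(
  increments=[
    {"tx": 0, "ty": 0, "tz": 0, "ax": 0, "ay": 0, "az": 0, "claw": -1},
  ],
)

```text
time_s: 8.1
tcp_pos: [0.5887, -0.226, 0.1172]
eef_rot: [180.0, 0.1, 162.9]
contact_force: [0.1, 0.3, -5.6]
gripper_width: 0.0137
```

Emit:
step_arm(
  increments=[
    {"tx": 0, "ty": 0, "tz": 0, "ax": 0, "ay": 0, "az": 0, "claw": -1},
  ],
)

```text
time_s: 8.2
tcp_pos: [0.5886, -0.226, 0.1169]
eef_rot: [180.0, 0.0, 162.9]
contact_force: [-0.2, -0.2, -3.9]
gripper_width: 0.0137
```

Emit:
step_arm(
  increments=[
    {"tx": 0, "ty": 0, "tz": 0, "ax": 0, "ay": 0, "az": 0, "claw": -1},
  ],
)

```text
time_s: 8.3
tcp_pos: [0.5884, -0.2259, 0.1167]
eef_rot: [180.0, 0.0, 162.9]
contact_force: [0.2, -1.5, -5.0]
gripper_width: 0.0139
```

Emit:
step_arm(
  increments=[
    {"tx": 0, "ty": 0, "tz": 0, "ax": 0, "ay": 0, "az": 0, "claw": -1},
    {"tx": 0, "ty": 0, "tz": 0, "ax": 0, "ay": 0, "az": 0, "claw": -1},
    {"tx": 0, "ty": 0, "tz": 0, "ax": 0, "ay": 0, "az": 0, "claw": -1},
    {"tx": 0, "ty": 0, "tz": 0, "ax": 0, "ay": 0, "az": 0, "claw": -1},
    {"tx": 0, "ty": 0, "tz": 0, "ax": 0, "ay": 0, "az": 0, "claw": -1},
    {"tx": 0, "ty": 0, "tz": 0, "ax": 0, "ay": 0, "az": 0, "claw": -1},
  ],
)

```text
time_s: 8.9
tcp_pos: [0.5884, -0.2259, 0.1164]
eef_rot: [180.0, -0.0, 162.9]
contact_force: [0.1, -0.9, -4.7]
gripper_width: 0.0137
```

```bash
python3 - <<'E'
from plant import r,optics
from h import *
import pickle
s=r.get_state(); print({k:np.round(s[k],4) for k in("time_s","tcp_pos","eef_rot","contact_force","moment")})
C={n:optics.capture(n) for n in("wrist","side","scene")}; pickle.dump(C,open("c4.pkl","wb"))
w=C["wrist"]["image"]
a=cv2.resize(w[90:270,120:520],(800,360))
s_=C["side"]["image"]; b=cv2.resize(s_[190:310,340:607],(800,240)) if 0 else cv2.resize(s_[190:300,330:530],(400,220))
d=cv2.resize(C["scene"]["image"][150:260,130:330],(400,220))
cv2.imwrite("pics/low.png",np.vstack([a,np.hstack([b,d])]))
E
```

```text
{'time_s': np.float64(8.9), 'tcp_pos': array([ 0.5884, -0.2259,  0.1164]), 'eef_rot': array([ 1.799987e+02, -3.000000e-03,  1.629167e+02]), 'contact_force': array([ 0.0773, -0.9251, -4.7128]), 'moment': array([-0.0593,  0.0008,  0.0466])}
```

View pics/low.png

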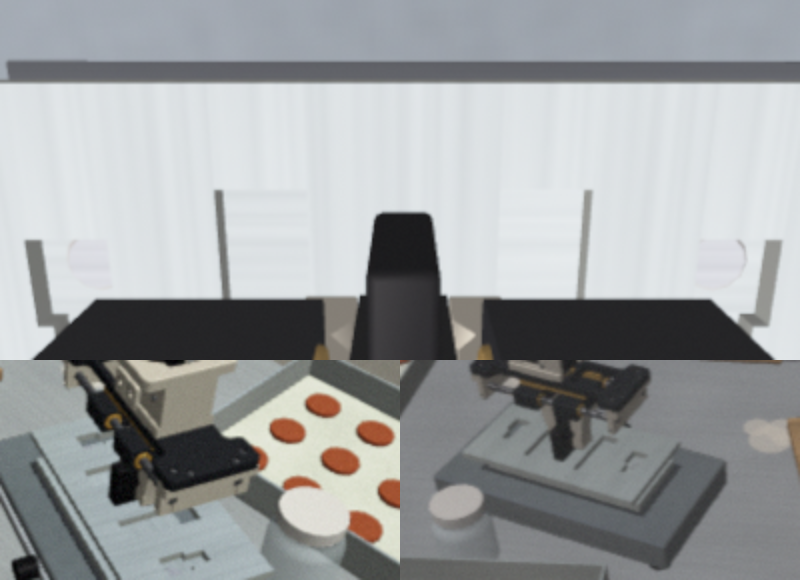

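The crop shows both pin heads through the wide ends. The pin edges are at crop (68,262) and (746,262) and the keyholes' outer edges at 27 and 781, so the plate needs about +0.9 mm in bed y. Checking x with rays.

```bash
python3 - <<'E'
from h import *
import pickle
c=pickle.load(open("c4.pkl","rb"))["wrist"]; T=np.array([.5884,-.2259]); a=np.radians(-17.08)
X=np.array([np.cos(a),np.sin(a)]); Y=np.array([-X[1],X[0]])
q=lambda cu,cv,z:((lambda p:(round((p-T)@X*1e3,2),round((p-T)@Y*1e3,2)))(ray(c,120+cu/2-.25,90+cv/2-.25,z)[:2]))
print("pin L/R extreme",q(68,262,.0785),q(746,262,.0785))
print("hole L/R top outer corners",q(27,240,.0919),q(781,240,.0919),"bottom outer",q(44,297,.0839),q(764,297,.0839))
print("hole far step",q(38,316,.0919),q(770,316,.0919))
print("pin lower edge",q(95,290,.0785),q(720,290,.0785))
E
```

```text
pin L/R extreme (np.float64(-11.74), np.float64(-88.8)) (np.float64(-11.66), np.float64(90.67))
hole L/R top outer corners (np.float64(-22.31), np.float64(-91.28)) (np.float64(-22.23), np.float64(91.52)) bottom outer (np.float64(-4.03), np.float64(-93.63)) (np.float64(-3.95), np.float64(93.9))
hole far step (np.float64(-2.28), np.float64(-91.51)) (np.float64(-2.2), np.float64(91.75))
pin lower edge (np.float64(-3.77), np.float64(-82.62)) (np.float64(-3.69), np.float64(84.78))
```

Emit:
step_arm(
  increments=[
    {"tx": -0.4, "ty": 1, "tz": 0, "ax": 0, "ay": 0, "az": 0, "claw": -1},
    {"tx": 0, "ty": 0, "tz": -2, "ax": 0, "ay": 0, "az": 0, "claw": -1},
    {"tx": 0, "ty": 0, "tz": -2, "ax": 0, "ay": 0, "az": 0, "claw": -1},
    {"tx": 0, "ty": 0, "tz": -2, "ax": 0, "ay": 0, "az": 0, "claw": -1},
    {"tx": 0, "ty": 0, "tz": -1, "ax": 0, "ay": 0, "az": 0, "claw": -1},
    {"tx": 0, "ty": 0, "tz": 0, "ax": 0, "ay": 0, "az": 0, "claw": -1},
    {"tx": 0, "ty": 0, "tz": 0, "ax": 0, "ay": 0, "az": 0, "claw": -1},
    {"tx": 0, "ty": 0, "tz": 0, "ax": 0, "ay": 0, "az": 0, "claw": -1},
  ],
)

```text
time_s: 9.85
tcp_pos: [0.588, -0.225, 0.1095]
eef_rot: [180.0, 0.0, 162.9]
contact_force: [0.5, -0.8, -6.1]
gripper_width: 0.0137
```

No contact yet. The heads would touch at about 111 mm, so I'll continue down slowly.

Emit:
step_arm(
  increments=[
    {"tx": 0, "ty": 0, "tz": -1, "ax": 0, "ay": 0, "az": 0, "claw": -1},
    {"tx": 0, "ty": 0, "tz": -1, "ax": 0, "ay": 0, "az": 0, "claw": -1},
    {"tx": 0, "ty": 0, "tz": -1, "ax": 0, "ay": 0, "az": 0, "claw": -1},
    {"tx": 0, "ty": 0, "tz": 0, "ax": 0, "ay": 0, "az": 0, "claw": -1},
    {"tx": 0, "ty": 0, "tz": 0, "ax": 0, "ay": 0, "az": 0, "claw": -1},
    {"tx": 0, "ty": 0, "tz": 0, "ax": 0, "ay": 0, "az": 0, "claw": -1},
  ],
)

```text
time_s: 10.45
tcp_pos: [0.588, -0.2249, 0.1065]
eef_rot: [-180.0, -0.0, 162.9]
contact_force: [0.6, 0.0, -5.4]
gripper_width: 0.0138
```

```bash
python3 - <<'E'
from plant import r
s=r.get_state(); print({k:s[k].round(4) for k in("tcp_pos","eef_rot","contact_force","moment")})
E
```

```text
{'tcp_pos': array([ 0.588 , -0.2249,  0.1065]), 'eef_rot': array([-1.799993e+02, -2.000000e-03,  1.629197e+02]), 'contact_force': array([ 0.5777,  0.0222, -5.3763]), 'moment': array([-0.1125,  0.0038, -0.0323])}
```

Emit:
step_arm(
  increments=[
    {"tx": 0, "ty": 0, "tz": -1.5, "ax": 0, "ay": 0, "az": 0, "claw": -1},
    {"tx": 0, "ty": 0, "tz": -1.5, "ax": 0, "ay": 0, "az": 0, "claw": -1},
    {"tx": 0, "ty": 0, "tz": -1.5, "ax": 0, "ay": 0, "az": 0, "claw": -1},
    {"tx": 0, "ty": 0, "tz": -1.5, "ax": 0, "ay": 0, "az": 0, "claw": -1},
    {"tx": 0, "ty": 0, "tz": -1.5, "ax": 0, "ay": 0, "az": 0, "claw": -1},
    {"tx": 0, "ty": 0, "tz": -1.5, "ax": 0, "ay": 0, "az": 0, "claw": -1},
    {"tx": 0, "ty": 0, "tz": -1, "ax": 0, "ay": 0, "az": 0, "claw": -1},
    {"tx": 0, "ty": 0, "tz": 0, "ax": 0, "ay": 0, "az": 0, "claw": -1},
    {"tx": 0, "ty": 0, "tz": 0, "ax": 0, "ay": 0, "az": 0, "claw": -1},
    {"tx": 0, "ty": 0, "tz": 0, "ax": 0, "ay": 0, "az": 0, "claw": -1},
  ],
)

```text
time_s: 11.45
tcp_pos: [0.588, -0.225, 0.0965]
eef_rot: [180.0, 0.0, 162.9]
contact_force: [0.2, -0.3, -5.2]
gripper_width: 0.014
```

Emit:
step_arm(
  increments=[
    {"tx": 0, "ty": 0, "tz": -1, "ax": 0, "ay": 0, "az": 0, "claw": -1},
    {"tx": 0, "ty": 0, "tz": -0.5, "ax": 0, "ay": 0, "az": 0, "claw": -1},
    {"tx": 0, "ty": 0, "tz": -0.5, "ax": 0, "ay": 0, "az": 0, "claw": -1},
    {"tx": 0, "ty": 0, "tz": 0, "ax": 0, "ay": 0, "az": 0, "claw": -1},
    {"tx": 0, "ty": 0, "tz": 0, "ax": 0, "ay": 0, "az": 0, "claw": -1},
    {"tx": 0, "ty": 0, "tz": 0, "ax": 0, "ay": 0, "az": 0, "claw": -1},
  ],
)

```text
time_s: 12.05
tcp_pos: [0.588, -0.2249, 0.0946]
eef_rot: [-180.0, 0.0, 162.9]
contact_force: [-1.5, 0.9, -1.1]
gripper_width: 0.0137
```

Contact is at the seated height, with the carrier taking about 4 N. I'll slide towards −x in small steps.

Emit:
step_arm(
  increments=[
    {"tx": 0, "ty": 0, "tz": -0.2, "ax": 0, "ay": 0, "az": 0, "claw": -1},
    {"tx": 0, "ty": 0, "tz": 0, "ax": 0, "ay": 0, "az": 0, "claw": -1},
    {"tx": 0, "ty": 0, "tz": 0, "ax": 0, "ay": 0, "az": 0, "claw": -1},
    {"tx": -1.9, "ty": 0.6, "tz": 0, "ax": 0, "ay": 0, "az": 0, "claw": -1},
    {"tx": -1.9, "ty": 0.6, "tz": 0, "ax": 0, "ay": 0, "az": 0, "claw": -1},
    {"tx": -1.9, "ty": 0.6, "tz": 0, "ax": 0, "ay": 0, "az": 0, "claw": -1},
    {"tx": -1.9, "ty": 0.6, "tz": 0, "ax": 0, "ay": 0, "az": 0, "claw": -1},
    {"tx": 0, "ty": 0, "tz": 0, "ax": 0, "ay": 0, "az": 0, "claw": -1},
    {"tx": 0, "ty": 0, "tz": 0, "ax": 0, "ay": 0, "az": 0, "claw": -1},
  ],
)

```text
time_s: 12.95
tcp_pos: [0.5805, -0.2225, 0.0945]
eef_rot: [180.0, 0.0, 162.9]
contact_force: [2.4, -0.5, 0.0]
gripper_width: 0.0135
```

Emit:
step_arm(
  increments=[
    {"tx": -1.9, "ty": 0.6, "tz": 0, "ax": 0, "ay": 0, "az": 0, "claw": -1},
    {"tx": -1.9, "ty": 0.6, "tz": 0, "ax": 0, "ay": 0, "az": 0, "claw": -1},
    {"tx": -1.9, "ty": 0.6, "tz": 0, "ax": 0, "ay": 0, "az": 0, "claw": -1},
    {"tx": -1.9, "ty": 0.6, "tz": 0, "ax": 0, "ay": 0, "az": 0, "claw": -1},
    {"tx": -1.9, "ty": 0.5, "tz": 0, "ax": 0, "ay": 0, "az": 0, "claw": -1},
    {"tx": 0, "ty": 0, "tz": 0, "ax": 0, "ay": 0, "az": 0, "claw": -1},
    {"tx": 0, "ty": 0, "tz": 0, "ax": 0, "ay": 0, "az": 0, "claw": -1},
  ],
)

```text
time_s: 13.65
tcp_pos: [0.5705, -0.2195, 0.0942]
eef_rot: [180.0, -0.0, 162.9]
contact_force: [2.6, -0.0, 0.5]
gripper_width: 0.014
```

Emit:
step_arm(
  increments=[
    {"tx": -1.9, "ty": 0.6, "tz": 0, "ax": 0, "ay": 0, "az": 0, "claw": -1},
    {"tx": -1.4, "ty": 0.4, "tz": 0, "ax": 0, "ay": 0, "az": 0, "claw": -1},
    {"tx": -1, "ty": 0.3, "tz": 0, "ax": 0, "ay": 0, "az": 0, "claw": -1},
    {"tx": 0, "ty": 0, "tz": 0, "ax": 0, "ay": 0, "az": 0, "claw": -1},
    {"tx": 0, "ty": 0, "tz": 0, "ax": 0, "ay": 0, "az": 0, "claw": -1},
  ],
)

```text
time_s: 14.15
tcp_pos: [0.5663, -0.2183, 0.0942]
eef_rot: [-180.0, -0.0, 162.9]
contact_force: [1.9, -0.5, -0.5]
gripper_width: 0.0139
```

Emit:
step_arm(
  increments=[
    {"tx": -0.5, "ty": 0.15, "tz": 0, "ax": 0, "ay": 0, "az": 0, "claw": -1},
    {"tx": -0.3, "ty": 0.1, "tz": 0, "ax": 0, "ay": 0, "az": 0, "claw": -1},
    {"tx": 0, "ty": 0, "tz": 0, "ax": 0, "ay": 0, "az": 0, "claw": -1},
    {"tx": 0, "ty": 0, "tz": 0, "ax": 0, "ay": 0, "az": 0, "claw": -1},
  ],
)

```text
time_s: 14.55
tcp_pos: [0.5658, -0.2181, 0.0943]
eef_rot: [-180.0, 0.0, 162.9]
contact_force: [3.0, -0.7, -0.3]
gripper_width: 0.0137
```

Emit:
step_arm(
  increments=[
    {"tx": -0.5, "ty": 0.15, "tz": 0, "ax": 0, "ay": 0, "az": 0, "claw": -1},
    {"tx": 0, "ty": 0, "tz": 0, "ax": 0, "ay": 0, "az": 0, "claw": -1},
    {"tx": 0, "ty": 0, "tz": 0, "ax": 0, "ay": 0, "az": 0, "claw": -1},
  ],
)

```text
time_s: 14.85
tcp_pos: [0.5653, -0.2179, 0.0943]
eef_rot: [-180.0, 0.0, 162.9]
contact_force: [2.9, -0.2, -0.4]
gripper_width: 0.014
```

Emit:
step_arm(
  increments=[
    {"tx": -0.5, "ty": 0.15, "tz": 0, "ax": 0, "ay": 0, "az": 0, "claw": -1},
    {"tx": 0, "ty": 0, "tz": 0, "ax": 0, "ay": 0, "az": 0, "claw": -1},
    {"tx": 0, "ty": 0, "tz": 0, "ax": 0, "ay": 0, "az": 0, "claw": -1},
  ],
)

```text
time_s: 15.15
tcp_pos: [0.5648, -0.2178, 0.0943]
eef_rot: [180.0, -0.0, 162.9]
contact_force: [3.1, -1.3, 0.0]
gripper_width: 0.0136
```

Emit:
step_arm(
  increments=[
    {"tx": -0.5, "ty": 0.15, "tz": 0, "ax": 0, "ay": 0, "az": 0, "claw": -1},
    {"tx": 0, "ty": 0, "tz": 0, "ax": 0, "ay": 0, "az": 0, "claw": -1},
    {"tx": 0, "ty": 0, "tz": 0, "ax": 0, "ay": 0, "az": 0, "claw": -1},
  ],
)

```text
time_s: 15.45
tcp_pos: [0.5646, -0.2177, 0.0944]
eef_rot: [180.0, 0.0, 162.9]
contact_force: [4.6, -2.7, -0.2]
gripper_width: 0.0135
```

Emit:
step_arm(
  increments=[
    {"tx": -0.5, "ty": 0.15, "tz": 0, "ax": 0, "ay": 0, "az": 0, "claw": -1},
    {"tx": 0, "ty": 0, "tz": 0, "ax": 0, "ay": 0, "az": 0, "claw": -1},
    {"tx": 0, "ty": 0, "tz": 0, "ax": 0, "ay": 0, "az": 0, "claw": -1},
  ],
)

```text
time_s: 15.75
tcp_pos: [0.5646, -0.2177, 0.0946]
eef_rot: [180.0, 0.1, 162.9]
contact_force: [5.1, -2.6, -0.5]
gripper_width: 0.0135
```

Emit:
step_arm(
  increments=[
    {"tx": -0.7, "ty": 0.2, "tz": 0, "ax": 0, "ay": 0, "az": 0, "claw": -1},
    {"tx": 0, "ty": 0, "tz": 0, "ax": 0, "ay": 0, "az": 0, "claw": -1},
    {"tx": 0, "ty": 0, "tz": 0, "ax": 0, "ay": 0, "az": 0, "claw": -1},
  ],
)

```text
time_s: 16.05
tcp_pos: [0.5644, -0.2176, 0.0946]
eef_rot: [180.0, 0.1, 162.9]
contact_force: [7.8, -3.3, -2.5]
gripper_width: 0.0135
```

```bash
python3 - <<'E'
from plant import r
s=r.get_state(); print({k:s[k].round(4) for k in("tcp_pos","eef_rot","contact_force","moment")})
E
```

```text
{'tcp_pos': array([ 0.5644, -0.2176,  0.0946]), 'eef_rot': array([1.799944e+02, 1.491000e-01, 1.629351e+02]), 'contact_force': array([ 7.7975, -3.2644, -2.5309]), 'moment': array([-1.3765, -2.6127, -0.0277])}
```

The plate has stopped at home: the force rises and it moves no further. I'll ease off the push, then open and rise.

Emit:
step_arm(
  increments=[
    {"tx": 1.2, "ty": -0.3, "tz": 0, "ax": 0, "ay": 0, "az": 0, "claw": -1},
    {"tx": 0, "ty": 0, "tz": 0, "ax": 0, "ay": 0, "az": 0, "claw": -1},
    {"tx": 0, "ty": 0, "tz": 0, "ax": 0, "ay": 0, "az": 0, "claw": -0.5},
    {"tx": 0, "ty": 0, "tz": 0, "ax": 0, "ay": 0, "az": 0, "claw": 0},
    {"tx": 0, "ty": 0, "tz": 0, "ax": 0, "ay": 0, "az": 0, "claw": 0.2},
    {"tx": 0, "ty": 0, "tz": 0, "ax": 0, "ay": 0, "az": 0, "claw": 0.2},
    {"tx": 0, "ty": 0, "tz": 0, "ax": 0, "ay": 0, "az": 0, "claw": 0.2},
  ],
)

```text
time_s: 16.75
tcp_pos: [0.5639, -0.2175, 0.0941]
eef_rot: [-180.0, -0.0, 162.9]
contact_force: [0.0, -1.0, -0.3]
gripper_width: 0.0478
```

Emit:
step_arm(
  increments=[
    {"tx": 0, "ty": 0, "tz": 10, "ax": 0, "ay": 0, "az": 0, "claw": 0.2},
    {"tx": 0, "ty": 0, "tz": 20, "ax": 0, "ay": 0, "az": 0, "claw": 0.2},
    {"tx": 0, "ty": 0, "tz": 30, "ax": 0, "ay": 0, "az": 0, "claw": 0.2},
    {"tx": 10, "ty": 0, "tz": 40, "ax": 0, "ay": 0, "az": 0, "claw": 0.2},
    {"tx": 25, "ty": -5, "tz": 40, "ax": 0, "ay": 0, "az": 0, "claw": 0.2},
    {"tx": 25, "ty": -10, "tz": 30, "ax": 0, "ay": 0, "az": 0, "claw": 0.2},
    {"tx": 25, "ty": -10, "tz": 20, "ax": 0, "ay": 0, "az": 0, "claw": 0.2},
    {"tx": 0, "ty": 0, "tz": 0, "ax": 0, "ay": 0, "az": 0, "claw": 0.2},
    {"tx": 0, "ty": 0, "tz": 0, "ax": 0, "ay": 0, "az": 0, "claw": 0.2},
    {"tx": 0, "ty": 0, "tz": 0, "ax": 0, "ay": 0, "az": 0, "claw": 0.2},
  ],
)

```text
time_s: 17.75
tcp_pos: [0.6482, -0.2422, 0.2834]
eef_rot: [180.0, -0.1, 162.9]
contact_force: [0.3, 0.5, 0.2]
gripper_width: 0.053
```

```bash
python3 - <<'E'
from plant import r,optics
from h import *
s=r.get_state(); print(s["time_s"],s["tcp_pos"],s["contact_force"],s["gripper_width"])
w=optics.capture("wrist"); sc=optics.capture("scene"); sd=optics.capture("side")
cv2.imwrite("pics/end.png",w["image"])
P=pts(sd); ok=sd["depth"]>0; z=P[...,2]
m=ok&(z>.066)&(z<.076)&(abs(P[...,0]-.566)<.16)&(abs(P[...,1]+.218)<.16)
k,l,st,_=cv2.connectedComponentsWithStats(m.astype(np.uint8)); i=1+np.argmax(st[1:,4]); m=l==i
print(cv2.minAreaRect((P[m][:,:2]*1000).astype(np.float32)),np.median(z[m]))
A=np.c_[P[m][:,:2],np.ones(m.sum())]; print("slope",np.linalg.lstsq(A,z[m],rcond=None)[0][:2])
E
```

```text
17.75 [ 0.64818855 -0.24223539  0.28343622] [0.26160509 0.48153118 0.17089629] 0.05302094285786871
((566.3485107421875, -217.95249938964844), (232.22235107421875, 121.93893432617188), 72.809814453125) 0.07139331441092701
slope [0.00343512 0.00028317]
```

View pics/end.png

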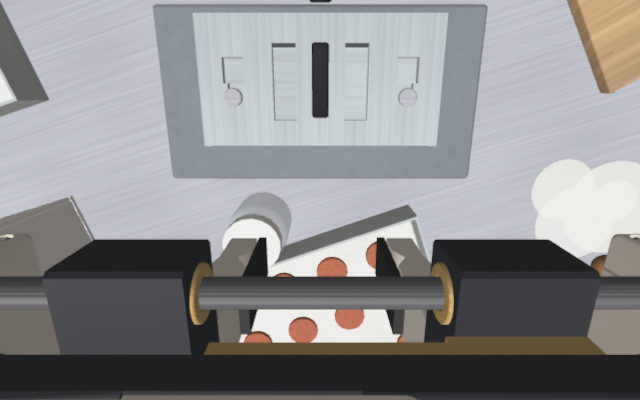

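The final view shows both pin heads, at (233,97) and (408,97), over the slot ends. The plate is level and aligned, the jar is standing and the gripper is clear. Handing in.

```bash
python3 -c "
from plant import r
print(r.close_job())"
```

```text
the job is handed in; nothing more can be done
None
```

I seated the template on the carrier over both pins, slid it home towards the clamp-knob side and let go. The job was handed in at about 18 s, and no verdict is reported.

- **Seating:** I picked the plate up by its grip and centred it over the pin heads, which the wrist camera could see through the keyholes. It came down without touching the heads and met the carrier at the seated height, which took about 4 N.
- **Sliding:** It slid about 24.5 mm towards the knob side with roughly 3 N of friction, then stopped hard. The highest force I read was about 9 N, against the limit of 25 N.
- **Last checks:**
  - The depth image puts the plate centre at about bed x = -12 mm, aligned with the bed to within about 0.5°.
  - It is level to about 0.004 rad, with its top face at 71 mm; 70 mm is expected, and the depth readings ran 1–2 mm high throughout.
  - Both pin heads sit over the slot ends, and the gripper is clear with no contact force.
- **Jar and ring:** The jar is still standing in the last picture. The ring was outside that view, so I did not re-measure either of them, but the arm touched neither.
- **Failures or disagreements:** My first move call was refused because fields were missing. The arm also settled about 1 mm off target before the descent, which I corrected from the wrist picture.

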